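# Clamp down the pressure pot's lid in star order

## Task

Clamp the pressure pot's lid down evenly by turning its four lever knobs clockwise in two passes: first bring each lever about half way, so that it points straight out from the pot, then, when all four are there, turn each on to its stop, fully home. In both passes work crosswise: after a knob do the one opposite it, then the other two. Leave the bowl, the tray and the spatula where they are.

Things in the scene. Friction and masses are not known exactly. Their poses are not given: they have to be found in the camera images.
- pot_centre (a point): The middle of the lid's flat top, 104 mm above the table, of a small steel pressure pot that stands fixed on the table (200 mm across its lid, handles at two sides 55 mm up). z up. Four black lever knobs stand on the lid in a square ring, each axis 80 mm from this point. A low brass vent with a dark cap (26 mm across) rises 20 mm above the lid at the middle.
- knob1_hub (a point): Lever knob 1: black plastic, a round hub 34 mm across with one lever sticking out level to one side (lever 14 mm wide, 28 mm tall, its rounded 18 mm end reaching 65 mm from the axis). This point lies on the upright turning axis at the lever's mid-height, 22 mm above the lid; the lever's underside is 8 mm and its top 36 mm above the lid. x points from the axis along the lever, z up. Knobs 1, 2, 3, 4 follow counter-clockwise seen from above: knob 3 is opposite knob 1.
- knob1 (a joint): Turn of knob 1 in rad, growing clockwise seen from above (tightening). 0: loose end, the lever 1.0 rad counter-clockwise of straight out from the pot's middle; 1.0: lever straight out, half tight; 2.0: hard stop, fully home, lever 1.0 rad clockwise of straight out. Starts between 0 and 0.35. It stays where it is left; turning takes about 0.16 N m (4 N pushed sideways on the lever 40 mm from the axis).
- knob2_hub (a point): Lever knob 2: black plastic, a round hub 34 mm across with one lever sticking out level to one side (lever 14 mm wide, 28 mm tall, its rounded 18 mm end reaching 65 mm from the axis). This point lies on the upright turning axis at the lever's mid-height, 22 mm above the lid; the lever's underside is 8 mm and its top 36 mm above the lid. x points from the axis along the lever, z up. Knobs 1, 2, 3, 4 follow counter-clockwise seen from above: knob 4 is opposite knob 2.
- knob2 (a joint): Turn of knob 2 in rad, growing clockwise seen from above (tightening). 0: loose end, the lever 1.0 rad counter-clockwise of straight out from the pot's middle; 1.0: lever straight out, half tight; 2.0: hard stop, fully home, lever 1.0 rad clockwise of straight out. Starts between 0 and 0.35. It stays where it is left; turning takes about 0.16 N m (4 N pushed sideways on the lever 40 mm from the axis).
- knob3_hub (a point): Lever knob 3: black plastic, a round hub 34 mm across with one lever sticking out level to one side (lever 14 mm wide, 28 mm tall, its rounded 18 mm end reaching 65 mm from the axis). This point lies on the upright turning axis at the lever's mid-height, 22 mm above the lid; the lever's underside is 8 mm and its top 36 mm above the lid. x points from the axis along the lever, z up. Knobs 1, 2, 3, 4 follow counter-clockwise seen from above: knob 1 is opposite knob 3.
- knob3 (a joint): Turn of knob 3 in rad, growing clockwise seen from above (tightening). 0: loose end, the lever 1.0 rad counter-clockwise of straight out from the pot's middle; 1.0: lever straight out, half tight; 2.0: hard stop, fully home, lever 1.0 rad clockwise of straight out. Starts between 0 and 0.35. It stays where it is left; turning takes about 0.16 N m (4 N pushed sideways on the lever 40 mm from the axis).
- knob4_hub (a point): Lever knob 4: black plastic, a round hub 34 mm across with one lever sticking out level to one side (lever 14 mm wide, 28 mm tall, its rounded 18 mm end reaching 65 mm from the axis). This point lies on the upright turning axis at the lever's mid-height, 22 mm above the lid; the lever's underside is 8 mm and its top 36 mm above the lid. x points from the axis along the lever, z up. Knobs 1, 2, 3, 4 follow counter-clockwise seen from above: knob 2 is opposite knob 4.
- knob4 (a joint): Turn of knob 4 in rad, growing clockwise seen from above (tightening). 0: loose end, the lever 1.0 rad counter-clockwise of straight out from the pot's middle; 1.0: lever straight out, half tight; 2.0: hard stop, fully home, lever 1.0 rad clockwise of straight out. Starts between 0 and 0.35. It stays where it is left; turning takes about 0.16 N m (4 N pushed sideways on the lever 40 mm from the axis).
- bowl: Loose steel bowl, 150 mm across and 60 mm high, beside the pot; origin under its middle. Leave alone.
- tray: Loose aluminium tray 200 x 150 mm, 6 mm thick, with three pale lotus root slices, 20 mm high in all; origin under its middle. Leave alone.
- spatula: Loose kitchen spatula with a wooden handle, 280 mm long and 20 mm high, lying flat beyond the pot; origin under its middle. Leave alone.

How it is judged:
By the outcome, as a careful person would: the job done as asked, in the order asked, and still so for the second after the job is handed in, with the robot touching nothing.
It also fails if it takes over 69 s, if anything falls off the work surface, if the arm or the gripper's body presses on something with over 40 N, if the wrist force passes 120 N, or if a joint passes its speed limit or range.

## Robot

A 6-joint arm with a two-finger parallel gripper is mounted at the origin on the work surface. World frame = base frame: x ahead of the robot, y to its left, z up, the work surface at z = 0. Lengths are in mm, angles in degrees, forces in N, time in s.
With the tool pointing down it reaches from about 350 to 850 mm from the base axis. Payload 8.1 kg.
Tool frame: the origin (TCP) lies midway between the tips of the shut fingers; the grasp point (between the pads) lies 19 mm behind it (bot.grasp_offset is the distance from the TCP to the grasp point, in mm); z points along the fingers, y is the line along which they close (so a half turn about z gives the same grasp; the last joint's range is limited). The gripper opens to 85 mm and grips with 20 to 120 N. Pads are 22 mm wide; open, the fingers measure 114 mm over their backs; the gripper's body (76 mm by 85 mm) begins 54 mm behind the grasp point. The pads swing forward as they close: fully open they stand 13 mm farther back than shut.
Start: joints at [66.211, 7.471, 85.268, -0, 87.261, -4.893], TCP at [194.291, 567.676, 231.292] pointing down, gripper open.
Joint ranges: [-169.43, 169.43], [-51.17, 129.36], [1.28, 143.12], [-76.62, 256.62], [0, 156.53], [-152.29, 152.29]. Speed limits (degrees/s): [136.94, 136.94, 159.86, 180, 180, 180].

## Interface

Orientations are given as [roll, pitch, yaw] about the fixed x, y, z axes, in that order (R = Rz(yaw) Ry(pitch) Rx(roll)).
In Python, from bench import bot gives the robot as it stands.
- The arm moves only by the shell command python3 -m inch 'ROWS' [FORCE]. ROWS is JSON, a list of rows, each a list of 7 numbers: the turn, a rotation vector about the tool's x, y, z in rad, then the shift along the tool's x, y, z in mm, then the finger opening in mm, from 0 to 85.4. A call has 1 to 20 rows; each row is the pose to reach, as a shift and turn from the pose commanded when the call began, along the tool's axes at that moment; what a row does not reach only later rows make up. A row lasts 1/12 s, in which the tool goes at most 41.7 mm and 7.16 degrees, less where a joint would pass 70% of its speed; a pose out of reach is approached as far as the arm can. A call with a gripper value outside its range is refused whole. The fingers move at their own pace and stop on an object; FORCE is the grip in N (left out, the last holds). Time passes only in rows, so rows that repeat a pose let the fingers close. It gives the time, the measured TCP pose, the force, the opening and the grip force at its end, in the units of the state.
- bot.state(): the state, without advancing time (a new reading comes with each control period).
- bot.camera(name): name is "scene" or "top" or "wrist"; returns the picture (384x512x3 uint8, red, green, blue); there is no depth.
- bot.calibration(name): a dict with "mtx" (3x3 intrinsics, pixels), "origin" and "rotation" of the camera in the world; the wrist camera has in their place "mount" (4x4, takes a point from camera to tool coordinates, whose origin is the TCP and whose axes are the flange's). Camera axes: x right, y up, looking along -z (the intrinsics and any distortion apply to the point x, -y, -z); pixel columns grow to the right and rows downward; lengths in mm; the calibration is good to about 2 mm. The wrist camera is an equidistant fisheye: a pixel r from the principal point sees the ray r / f radians off the axis. A picture is of the moment at which its call begins: read the wrist's pose just before it. calibration takes no time and is no camera call.
- bot.hand_in(): hands the job in; it is judged then, once.
The state is a dict: "t": time; "joint_positions": joint angles; "dq": joint speeds; "tau": joint torques, N m; "eef_pos": TCP position; "eef_rot": TCP orientation; "wrist_force": force on the tool from outside, world axes, zero at the start; "wrist_torque": the same for the moment, N m; "gripper_width": opening from 0.0 (shut) to 1.0 (fully open); "grip_force": force on a finger pad.
Only numpy, scipy, OpenCV 4.12 (cv2) and the standard library are available. Lean on these libraries where they do the work, as an engineer would, in place of code of your own. Each camera call takes 0.05 s, during which the arm holds its last target. There are 200 camera calls.

## Working session

There is one attempt and no reset: what is moved stays moved. The work goes in short steps, Python scripts to look and compute and a shell command to move; the robot and the scene stay as the last step left them, time stands still between calls to the robot, and variables do not carry over. Pictures are saved under pics/ and viewed, at most 10 in all, crops included, and the job is handed in when it is done.

```bash
ls; mkdir -p pics; python3 - <<'E'
from bench import bot
import cv2
for n in("top","scene"):
    cv2.imwrite(f"pics/{n}0.png",bot.camera(n)[:,:,::-1]); c=bot.calibration(n); print(n,c)
print(bot.calibration("wrist")); print(bot.state())
E
```

```text
pics
top {'mtx': array([[406.95591207,   0.        , 255.36790355],
       [  0.        , 406.95591207, 199.44630746],
       [  0.        ,   0.        ,   1.        ]]), 'origin': array([ 423.03579606,  -13.82201187, 1388.67931715]), 'rotation': array([  8.58810174,   1.28943115, -91.1309273 ])}
scene {'mtx': array([[499.57958636,   0.        , 246.21282536],
       [  0.        , 499.57958636, 187.27736584],
       [  0.        ,   0.        ,   1.        ]]), 'origin': array([1133.41422986,  783.35645517, 1415.44628166]), 'rotation': array([ 3.55345885e+01, -6.88695541e-02,  1.47564712e+02])}
{'mtx': array([[297.31863964,   0.        , 254.86782937],
       [  0.        , 297.31863964, 193.9293256 ],
       [  0.        ,   0.        ,   1.        ]]), 'mount': array([[-1.01000047e-03,  9.56569095e-01,  2.91503939e-01,
         7.40493072e+01],
       [ 9.99999311e-01,  1.14053571e-03, -2.77874250e-04,
         4.30097819e-01],
       [-5.98276573e-04,  2.91503458e-01, -9.56569588e-01,
        -1.42001738e+02],
       [ 0.00000000e+00,  0.00000000e+00,  0.00000000e+00,
         1.00000000e+00]])}
{'t': 0.1, 'joint_positions': array([ 6.62108957e+01,  7.51192150e+00,  8.53233369e+01, -3.53034230e-04,
        8.72630578e+01, -4.89293852e+00]), 'dq': array([-0.05225564, -0.11070108, -0.03107063, -0.00532467,  0.01453628,
       -0.12031071]), 'tau': array([ 1.13719103e-03, -5.70952749e+01, -5.01940548e+01, -1.85062968e-04,
        8.09425459e-03,  2.59651534e-05]), 'eef_pos': array([194.0870565 , 567.20564299, 230.33460956]), 'eef_rot': array([-1.79902012e+02, -8.03446618e-03,  1.61103845e+02]), 'wrist_force': array([-0.34482816, -0.80728653,  0.59296957]), 'wrist_torque': array([-0.0470787 ,  0.01167209,  0.02528717]), 'grip_force': 0.0, 'gripper_width': 1.0018589917768552}
```

View pics/top0.png

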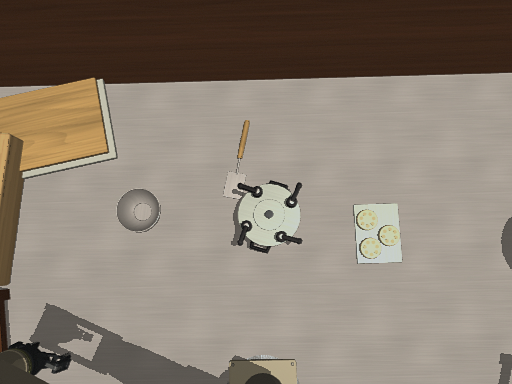

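View pics/scene0.png

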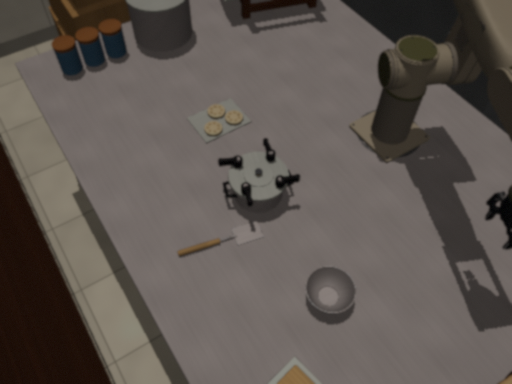

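The top view shows the pot at (268,214). Its hubs are at about (257,192), (292,203), (281,237) and (246,226), each lever swung counter-clockwise of straight out. The bowl is at (139,210), the tray at (378,233) and the spatula at (240,160). The scene view agrees.

```bash
cat > h.py <<'E'
import numpy as np, cv2
from scipy.spatial.transform import Rotation as R
from scipy.optimize import least_squares
from bench import bot
def pose(s=None):
    s=s or bot.state(); T=np.eye(4)
    T[:3,:3]=R.from_euler('xyz',s["eef_rot"],degrees=True).as_matrix(); T[:3,3]=s["eef_pos"]; return T
def ray(n,uv,T=None):
    c=bot.calibration(n); K=c["mtx"]; p=(np.atleast_2d(uv)-K[:2,2])/K[0,0]
    if n=="wrist":
        r=np.linalg.norm(p,axis=1,keepdims=True); d=np.c_[p/r*np.sin(r),np.cos(r)]; M=T@c["mount"]
    else:
        d=np.c_[p,np.ones(len(p))]; M=np.eye(4); M[:3,:3]=R.from_euler('xyz',c["rotation"],degrees=True).as_matrix(); M[:3,3]=c["origin"]
    return M[:3,3],(d*[1,-1,-1])@M[:3,:3].T
def at(n,uv,z,T=None):
    o,d=ray(n,uv,T); return (o+d*((z-o[2])/d[:,2])[:,None])[:,:2]
def fit(P):  # square ring, radius 80, P ccw
    f=lambda q:(q[:2]+80*np.c_[np.cos(q[2]+np.arange(4)*np.pi/2),np.sin(q[2]+np.arange(4)*np.pi/2)]-P).ravel()
    c=P.mean(0); s=least_squares(f,[*c,np.arctan2(*(P[0]-c)[::-1])]); return s.x,f(s.x).round(1)
E
python3 - <<'E'
from h import *
hub=[(257,192),(246,226),(281,237),(292,203)]; tip=[(238,186),(241,243),(300,241),(299,185)]
P=at("top",hub,140); Q=at("top",tip,135)
x,r=fit(P); print(x,r,P.round())
for i in range(4):
    d=Q[i]-P[i]; print(i,np.hypot(*d),"knob",1-((np.arctan2(d[1],d[0])-x[2]-i*np.pi/2+np.pi)%(2*np.pi)-np.pi))
print(at("top",[(268,214)],124))
t=bot.state()["eef_pos"]; print("world delta",x[:2]-t[:2])
E
```

```text
[ 5.64627226e+02 -3.05114966e+01  4.53232790e-01] [ 1.1 -0.5 -0.7  0.4 -1.6 -0.   1.2  0.1] [[ 635.    5.]
 [ 530.   41.]
 [ 494.  -66.]
 [ 598. -103.]]
0 62.96821462864442 knob 0.2279561767268934
1 54.04176182187943 knob 0.19126171587919005
2 59.4121992573908 knob 0.10556774207030273
3 61.869767481797716 knob 0.2820737533976958
[[567.71024846 -27.69434837]]
world delta [ 370.54016992 -597.71713958]
```

```bash
python3 -m inch '[[0,0,-0.33,-544,-446,-30,0],[0,0,-0.33,-544,-446,-30,0],[0,0,-0.33,-544,-446,-30,0],[0,0,-0.33,-544,-446,-30,0],[0,0,-0.33,-544,-446,-30,0],[0,0,-0.33,-544,-446,-30,0],[0,0,-0.33,-544,-446,-30,0],[0,0,-0.33,-544,-446,-30,0],[0,0,-0.33,-544,-446,-30,0],[0,0,-0.33,-544,-446,-30,0],[0,0,-0.33,-544,-446,-30,0],[0,0,-0.33,-544,-446,-30,0],[0,0,-0.33,-544,-446,-30,0],[0,0,-0.33,-544,-446,-30,0],[0,0,-0.33,-544,-446,-30,0],[0,0,-0.33,-544,-446,-30,0],[0,0,-0.33,-544,-446,-30,0],[0,0,-0.33,-544,-446,-30,0],[0,0,-0.33,-544,-446,-30,0],[0,0,-0.33,-544,-446,-30,0]]'
python3 - <<'E'
from h import *
s=bot.state(); im=bot.camera("wrist")
cv2.imwrite("pics/w1.png",im[:,:,::-1]); print(s["eef_pos"],s["eef_rot"],s["t"]); np.save("w1.npy",pose(s))
E
```

```text
t: 1.77
eef_pos: [564.1, -30.5, 260.5]
eef_rot: [180.0, -0.1, 180.0]
wrist_force: [0.1, 0.8, 0.5]
gripper_width: -0.001
grip_force: 0.0
[564.1195002  -30.46466055 260.53972202] [ 1.79965960e+02 -8.89013174e-02  1.79963178e+02] 1.7667
```

View pics/w1.png

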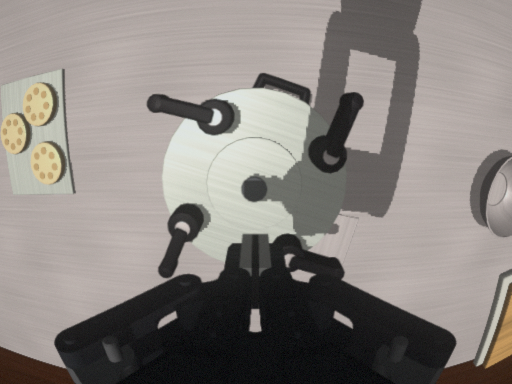

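The wrist view shows the hubs at about (216,117), (328,153), (185,222) and (288,245). The lever ends are at (156,103), (353,101), (167,269) and (335,268), and the vent is at (254,188).

```bash
python3 - <<'E'
from h import *
T=np.load("w1.npy")
hub=[(288,245),(328,153),(216,117),(185,222)]; tip=[(335,268),(353,101),(156,103),(167,269)]
for z in (135,140,146):
    P=at("wrist",hub,z,T); Q=at("wrist",tip,z,T); x,r=fit(P); print(z,x,r)
    for i in range(4):
        d=Q[i]-P[i]; print(i,np.hypot(*d),"knob",1-((np.arctan2(d[1],d[0])-x[2]-i*np.pi/2+np.pi)%(2*np.pi)-np.pi))
print(at("wrist",[(254,188)],124,T))
E
```

```text
135 [ 5.64375790e+02 -3.06983378e+01  4.78440260e-01] [10.   2.9 -4.5  2.5 -6.2 -2.8  0.7 -2.5]
0 59.94624871106747 knob 0.41641363173692314
1 54.30663368025293 knob 0.3327117318961266
2 58.05427871321432 knob 0.17607549850403892
3 61.07506279681941 knob 0.340375137330053
140 [ 5.62994039e+02 -3.06894863e+01  4.78440383e-01] [11.1  3.5 -5.1  3.7 -7.4 -3.5  1.4 -3.8]
0 58.826410032987425 knob 0.41641375460170904
1 53.29214703298014 knob 0.3327118547609116
2 56.96978338399961 knob 0.17607562136882393
3 59.934137066575694 knob 0.340375260194838
146 [ 5.61335937e+02 -3.06788646e+01  4.78440718e-01] [12.5  4.2 -5.9  5.3 -8.8 -4.2  2.2 -5.3]
0 57.48260361929131 knob 0.41641408993169504
1 52.07476305625283 knob 0.3327121900908989
2 55.66838898894193 knob 0.1760759566988117
3 58.565026190283135 knob 0.34037559552482666
[[568.88695872 -30.83584772]]
```

```bash
python3 - <<'E'
from h import *
T=np.load("w1.npy")
ob=[("top",[(257,192),(246,226),(281,237),(292,203)],[0,1,2,3],[(268,214)],None,1),
("wrist",[(328,153),(216,117),(185,222)],[1,2,3],[(254,188)],T,1)]
def f(q,full=False):
    o=[]
    for n,uv,k,v,t,w in ob:
        a=q[2]+np.array(k)*np.pi/2
        o.append(at(n,uv,q[3],t)-q[:2]-80*np.c_[np.cos(a),np.sin(a)]); o.append(at(n,v,124,t)-q[:2])
    return o if full else np.r_[np.concatenate(o).ravel(),(q[3]-140)/3]
s=least_squares(f,[565,-30,.46,140],loss="soft_l1"); print(s.x); [print(a.round(1)) for a in f(s.x,True)]
E
```

```text
[ 5.67657766e+02 -3.04013581e+01  4.60521875e-01  1.26975882e+02]
[[-1.6  0.1]
 [-0.7  0.3]
 [-1.  -0.1]
 [-2.9 -1.4]]
[[0.1 2.7]]
[[ 1.2 -1.4]
 [ 3.8  0.2]
 [ 0.6  0.8]]
[[ 1.2 -0.4]]
```

```bash
cat >> h.py <<'E'
C=np.array([567,-30.3]); A=0.46
def fp(i,q,gap=0,r=42,b=12):
    a=A+i*np.pi/2; th=a+1-q; u=np.array([np.cos(th),np.sin(th)]); n=np.array([-u[1],u[0]])
    return C+80*np.array([np.cos(a),np.sin(a)])+r*u+(7+11*abs(n[0])+b*abs(n[1])+gap)*n
def plan(i,q0,q1,gap=9,n=6):
    S=fp(i,q0,gap); print(i,"start",S.round(1))
    for q in np.linspace(q0,q1,n): d=fp(i,q)-S; print("  q%.2f tool dx %.0f dy %.0f"%(q,-d[0],d[1]))
E
python3 - <<'E'
from h import *
for i,q in ((1,.22),(3,.3),(0,.3),(2,.14)): plan(i,q,1.0)
E
```

```text
1 start [481.7  25.8]
  q0.22 tool dx -3 dy 9
  q0.38 tool dx -2 dy 15
  q0.53 tool dx -2 dy 22
  q0.69 tool dx -4 dy 29
  q0.84 tool dx -7 dy 37
  q1.00 tool dx -11 dy 43
3 start [653.6 -90. ]
  q0.30 tool dx 4 dy -8
  q0.44 tool dx 3 dy -14
  q0.58 tool dx 4 dy -21
  q0.72 tool dx 6 dy -27
  q0.86 tool dx 8 dy -34
  q1.00 tool dx 13 dy -40
0 start [627.1  56.1]
  q0.30 tool dx -8 dy -4
  q0.44 tool dx -14 dy -3
  q0.58 tool dx -20 dy -4
  q0.72 tool dx -27 dy -5
  q0.86 tool dx -33 dy -8
  q1.00 tool dx -39 dy -12
2 start [ 513.6 -113.9]
  q0.14 tool dx 9 dy 2
  q0.31 tool dx 15 dy 1
  q0.48 tool dx 23 dy 0
  q0.66 tool dx 31 dy 2
  q0.83 tool dx 38 dy 5
  q1.00 tool dx 46 dy 9
```

```bash
python3 -m inch '[[0,0,0,82,56,20,0],[0,0,0,82,56,20,0],[0,0,0,82,56,20,0],[0,0,0,82,56,60,0],[0,0,0,82,56,100,0],[0,0,0,82,56,142,0],[0,0,0,82,56,142,0],[0,0,0,79,65,142,0],[0,0,0,80,71,142,0],[0,0,0,80,78,142,0],[0,0,0,78,85,142,0],[0,0,0,75,93,142,0],[0,0,0,71,99,142,0],[0,0,0,71,99,142,0],[0,0,0,74,88,142,0],[0,0,0,74,88,105,0],[0,0,0,74,88,80,0],[0,0,0,74,88,80,0]]'
python3 - <<'E'
from h import *
s=bot.state(); cv2.imwrite("pics/w2.png",bot.camera("wrist")[:,:,::-1]); np.save("w2.npy",pose(s))
E
```

```text
t: 3.32
eef_pos: [494.0, 57.2, 188.6]
eef_rot: [180.0, 0.6, -180.0]
wrist_force: [1.1, -0.5, 0.7]
gripper_width: 0.001
grip_force: 0.0
```

View pics/w2.png

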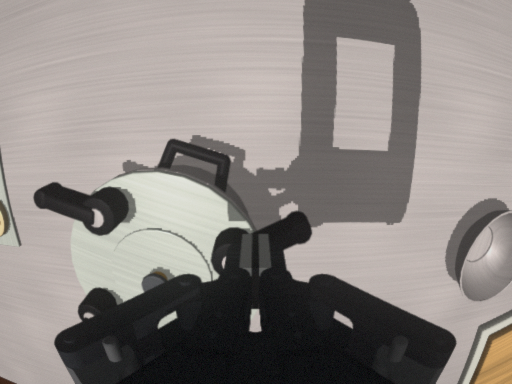

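Lever 1 has moved: its end is at about (297,228) and its hub is half hidden at about (233,250). Hub 2 is at (107,210), with its lever end at (45,197).

```bash
cat >> h.py <<'E'
def ang(n,i,uv,T=None,z=138):
    a=A+i*np.pi/2; H=C+80*np.array([np.cos(a),np.sin(a)]); d=at(n,uv,z,T)[0]-H
    return np.hypot(*d).round(1),round(1-((np.arctan2(d[1],d[0])-a+np.pi)%(2*np.pi)-np.pi),3)
E
python3 - <<'E'
from h import *
T=np.load("w2.npy"); print(T[:3,3],bot.state()["eef_pos"])
print(ang("wrist",1,(297,228),T),at("wrist",[(107,210),(45,197)],138,T),ang("wrist",2,(45,197),T),fp(2,0))
a=A+np.pi; print(C+80*np.array([np.cos(a),np.sin(a)]))
im=bot.camera("top"); cv2.imwrite("pics/t2.png",cv2.resize(im[160:270,200:340,::-1],None,fx=5,fy=5,interpolation=cv2.INTER_CUBIC))
E
```

```text
[494.00152617  57.18458279 188.58261382] [493.2038964   57.18065052 186.08534763]
(np.float64(53.3), np.float64(0.934)) [[ 491.83337183  -53.76997398]
 [ 481.70516858 -114.39458159]] (np.float64(50.4), np.float64(0.162)) [ 509.81316722 -109.68782626]
[495.3158002  -65.81584856]
```

View pics/t2.png

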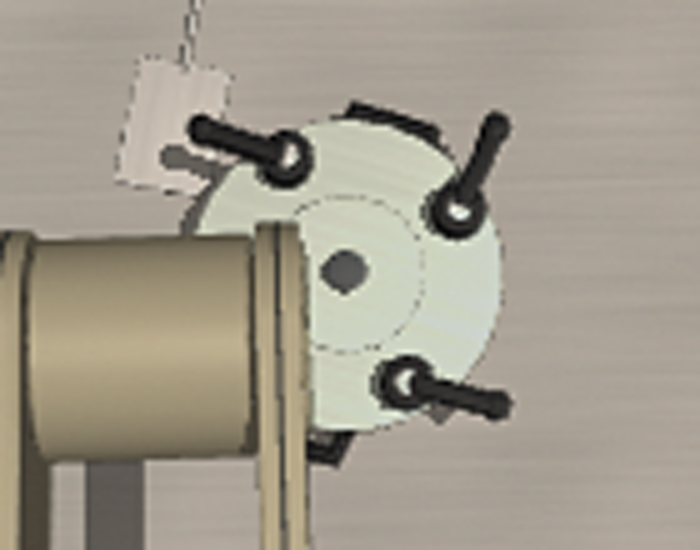

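```bash
python3 -m inch '[[0,0,0,-164,-148,0,0],[0,0,0,-164,-148,0,0],[0,0,0,-164,-148,0,0],[0,0,0,-164,-148,0,0],[0,0,0,-164,-148,0,0],[0,0,0,-164,-148,0,0],[0,0,0,-164,-148,0,0],[0,0,0,-164,-148,30,0],[0,0,0,-164,-148,62,0],[0,0,0,-164,-148,62,0],[0,0,0,-160,-156,62,0],[0,0,0,-161,-162,62,0],[0,0,0,-160,-169,62,0],[0,0,0,-158,-175,62,0],[0,0,0,-156,-182,62,0],[0,0,0,-151,-189,62,0],[0,0,0,-151,-189,62,0],[0,0,0,-156,-178,62,0],[0,0,0,-156,-178,30,0],[0,0,0,-156,-178,0,0]]'
python3 - <<'E'
from h import *
s=bot.state(); cv2.imwrite("pics/w3.png",bot.camera("wrist")[:,:,::-1]); np.save("w3.npy",pose(s))
E
```

```text
t: 5.08
eef_pos: [645.6, -119.2, 180.5]
eef_rot: [180.0, -0.2, -180.0]
wrist_force: [0.9, -0.5, -0.1]
gripper_width: -0.0
grip_force: 0.0
```

View pics/w3.png

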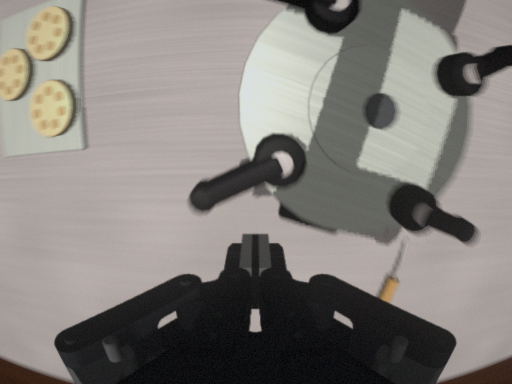

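Lever 3 now runs from its hub at (278,160) to its end at (202,197). That is almost exactly along the line from the vent at (380,111), so it is straight out. Lever 0 is at hub (413,206) with its end at (470,233).

```bash
python3 - <<'E'
from h import *
T=np.load("w3.npy"); print(T[:3,3])
v=at("wrist",[(380,111)],124,T)[0]; print(v,[(z,at("wrist",[(278,160),(202,197),(413,206),(462,73)],z,T).round(1).tolist()) for z in (126,140)])
print(ang("wrist",3,(202,197),T),ang("wrist",0,(470,233),T))
a=A+np.arange(4)*np.pi/2; print(C+80*np.c_[np.cos(a),np.sin(a)])
E
```

```text
[ 645.5806115  -119.21760681  180.52483466]
[571.40683584 -31.14603018] [(126, [[607.6, -103.3], [633.6, -155.9], [641.3, 3.9], [533.9, 41.3]]), (140, [[605.1, -104.4], [629.2, -153.3], [636.4, -4.8], [536.7, 29.9]])]
(np.float64(58.4), np.float64(0.973)) (np.float64(61.4), np.float64(0.283))
[[ 638.6841998     5.21584856]
 [ 531.48415144   41.3841998 ]
 [ 495.3158002   -65.81584856]
 [ 602.51584856 -101.9841998 ]]
```

```bash
python3 -m inch '[[0,0,0,18,177,0,0],[0,0,0,18,177,0,0],[0,0,0,18,177,0,0],[0,0,0,18,177,0,0],[0,0,0,18,177,0,0],[0,0,0,18,177,0,0],[0,0,0,18,177,30,0],[0,0,0,18,177,62,0],[0,0,0,18,177,62,0],[0,0,0,10,173,62,0],[0,0,0,4,174,62,0],[0,0,0,-2,173,62,0],[0,0,0,-9,172,62,0],[0,0,0,-15,169,62,0],[0,0,0,-22,165,62,0],[0,0,0,-22,165,62,0],[0,0,0,-11,169,62,0],[0,0,0,-11,169,30,0],[0,0,0,-11,169,0,0],[0,0,0,-11,169,0,0]]'
python3 - <<'E'
from h import *
s=bot.state(); im=bot.camera("wrist")[:,:,::-1]; cv2.imwrite("pics/w4.png",im); np.save("w4.npy",pose(s))
E
```

```text
t: 6.8
eef_pos: [662.3, 48.4, 191.4]
eef_rot: [-180.0, 0.8, 180.0]
wrist_force: [1.0, -0.1, 1.2]
gripper_width: -0.002
grip_force: 0.0
```

View pics/w4.png

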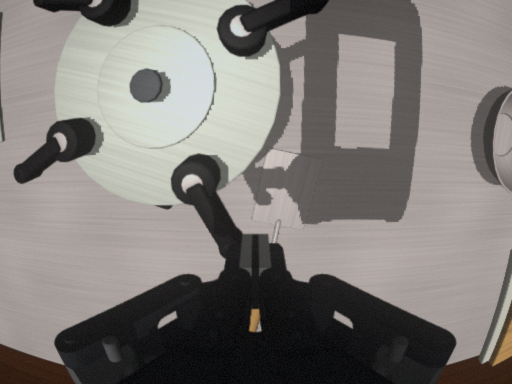

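Lever 0 now points along the line from the vent (147,86) through its hub (196,178), so it is straight out. Knob 2 is next.

```bash
python3 -m inch '[[0,0,0,142,-162,0,0],[0,0,0,142,-162,0,0],[0,0,0,142,-162,0,0],[0,0,0,142,-162,0,0],[0,0,0,142,-162,0,0],[0,0,0,142,-162,0,0],[0,0,0,142,-162,30,0],[0,0,0,142,-162,62,0],[0,0,0,142,-162,62,0],[0,0,0,152,-160,62,0],[0,0,0,158,-161,62,0],[0,0,0,166,-162,62,0],[0,0,0,174,-160,62,0],[0,0,0,181,-157,62,0],[0,0,0,187,-153,62,0],[0,0,0,187,-153,62,0],[0,0,0,177,-156,62,0],[0,0,0,177,-156,30,0],[0,0,0,177,-156,0,0],[0,0,0,177,-156,0,0]]'
python3 -m inch '[[0,0,0,60,-80,-120,0],[0,0,0,60,-80,-120,0],[0,0,0,60,-80,-120,0],[0,0,0,60,-80,-120,0],[0,0,0,60,-80,-120,0],[0,0,0,60,-80,-120,0]]'
python3 - <<'E'
from h import *
s=bot.state(); im=bot.camera("top"); b=cv2.resize(im[160:270,200:340,::-1],None,fx=5,fy=5,interpolation=cv2.INTER_CUBIC); cv2.imwrite("pics/t5.png",b)
E
```

```text
t: 8.52
eef_pos: [484.2, -108.6, 189.0]
eef_rot: [-179.8, 0.5, -180.0]
wrist_force: [1.3, 0.0, 0.8]
gripper_width: -0.002
grip_force: 0.0
t: 9.02
eef_pos: [421.2, -188.8, 304.4]
eef_rot: [-179.8, 0.3, 179.9]
wrist_force: [0.2, 0.4, -0.7]
gripper_width: -0.004
grip_force: 0.0
```

View pics/t5.png

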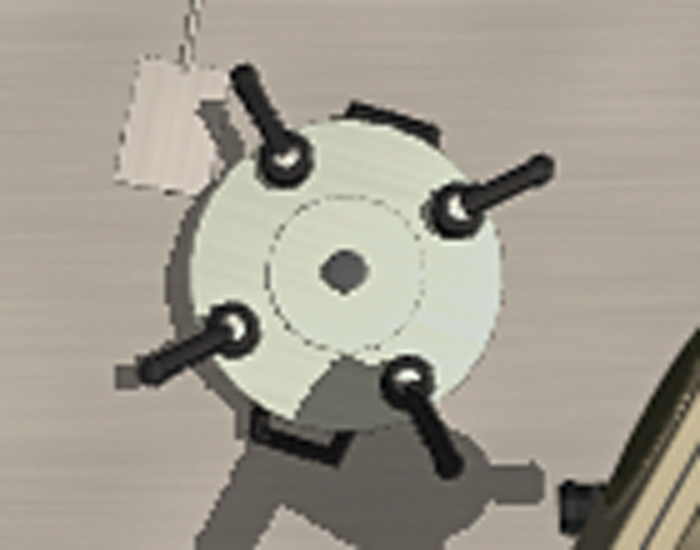

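The top view shows all four levers straight out. Each is within about 3° of the line through opposite hubs, and hubs and lever ends are at (289,156)-(242,74), (231,328)-(150,371), (407,381)-(450,467) and (456,210)-(543,166). Now for pass two.

```bash
python3 - <<'E'
from h import *
C[:]=568,-30.3
for i in (1,3,0,2): plan(i,1.0,2.1,12,8)
print(bot.state()["eef_pos"])
E
```

```text
1 start [483.2  63.8]
  q1.00 tool dx -11 dy 5
  q1.16 tool dx -17 dy 11
  q1.31 tool dx -24 dy 16
  q1.47 tool dx -32 dy 20
  q1.63 tool dx -37 dy 22
  q1.79 tool dx -43 dy 24
  q1.94 tool dx -49 dy 25
  q2.10 tool dx -56 dy 25
3 start [ 652.8 -124.4]
  q1.00 tool dx 11 dy -5
  q1.16 tool dx 17 dy -11
  q1.31 tool dx 24 dy -16
  q1.47 tool dx 32 dy -20
  q1.63 tool dx 37 dy -22
  q1.79 tool dx 43 dy -24
  q1.94 tool dx 49 dy -25
  q2.10 tool dx 56 dy -25
0 start [661.9  54.9]
  q1.00 tool dx -5 dy -11
  q1.16 tool dx -11 dy -16
  q1.31 tool dx -16 dy -23
  q1.47 tool dx -20 dy -31
  q1.63 tool dx -23 dy -36
  q1.79 tool dx -25 dy -42
  q1.94 tool dx -25 dy -49
  q2.10 tool dx -25 dy -56
2 start [ 474.1 -115.5]
  q1.00 tool dx 5 dy 11
  q1.16 tool dx 11 dy 16
  q1.31 tool dx 16 dy 23
  q1.47 tool dx 20 dy 31
  q1.63 tool dx 23 dy 36
  q1.79 tool dx 25 dy 42
  q1.94 tool dx 25 dy 49
  q2.10 tool dx 25 dy 56
[ 420.90627374 -187.88035555  302.37397533]
```

```bash
python3 -m inch '[[0,0,0,-63,251,120,0],[0,0,0,-63,251,120,0],[0,0,0,-63,251,120,0],[0,0,0,-63,251,120,0],[0,0,0,-63,251,120,0],[0,0,0,-63,251,120,0],[0,0,0,-63,251,120,0],[0,0,0,-63,251,120,0],[0,0,0,-63,251,150,0],[0,0,0,-63,251,182,0],[0,0,0,-63,251,182,0],[0,0,0,-74,256,182,0],[0,0,0,-80,262,182,0],[0,0,0,-87,267,182,0],[0,0,0,-95,271,182,0],[0,0,0,-100,273,182,0],[0,0,0,-106,275,182,0],[0,0,0,-110,276,182,0],[0,0,0,-114,276,182,0],[0,0,0,-117,276,182,0]]'
python3 -m inch '[[0,0,0,0,0,0,0],[0,0,0,0,0,0,0]]'
```

```text
t: 10.73
eef_pos: [538.0, 88.8, 119.6]
eef_rot: [180.0, 0.0, -180.0]
wrist_force: [-5.3, -0.1, 0.5]
gripper_width: -0.0
grip_force: 1.9
t: 10.9
eef_pos: [538.2, 88.7, 119.7]
eef_rot: [180.0, 0.1, -180.0]
wrist_force: [-0.2, 0.2, -0.9]
gripper_width: 0.002
grip_force: 0.3
```

```bash
python3 -m inch '[[0,0,0,-2,-1,0,0],[0,0,0,-3,-2,0,0],[0,0,0,-4,-2,0,0]]';python3 -m inch '[[0,0,0,-1,0,0,0],[0,0,0,-2,-1,0,0],[0,0,0,-2,-1,0,0]]'
```

```text
t: 11.15
eef_pos: [540.3, 87.8, 119.4]
eef_rot: [179.9, -0.2, -180.0]
wrist_force: [-13.4, 6.6, 8.1]
gripper_width: -0.003
grip_force: 7.7
t: 11.4
eef_pos: [540.5, 87.7, 119.3]
eef_rot: [179.8, -0.4, -179.9]
wrist_force: [-20.7, 10.4, 13.9]
gripper_width: 0.002
grip_force: 11.6
```

```bash
python3 -m inch '[[0,0,0,9,5,0,0],[0,0,0,9,5,-30,0],[0,0,0,9,5,-62,0],[0,0,0,-110,-210,-62,0],[0,0,0,-110,-210,-62,0],[0,0,0,-110,-210,-62,0],[0,0,0,-110,-210,-62,0],[0,0,0,-110,-210,-62,0],[0,0,0,-110,-210,-62,0],[0,0,0,-110,-210,-62,0],[0,0,0,-110,-210,-62,0],[0,0,0,-110,-210,-30,0],[0,0,0,-110,-210,0,0],[0,0,0,-110,-210,0,0]]'
python3 -m inch '[[0,0,0,11,-5,0,0],[0,0,0,17,-11,0,0],[0,0,0,24,-16,0,0],[0,0,0,32,-20,0,0],[0,0,0,37,-22,0,0],[0,0,0,43,-24,0,0],[0,0,0,49,-25,0,0],[0,0,0,53,-25,0,0],[0,0,0,56,-24,0,0],[0,0,0,58,-23,0,0],[0,0,0,60,-22,0,0],[0,0,0,60,-22,0,0]]'
```

```text
t: 12.57
eef_pos: [649.5, -122.4, 112.4]
eef_rot: [179.8, -0.5, -179.9]
wrist_force: [-1.5, 0.1, -2.6]
gripper_width: -0.0
grip_force: 0.0
t: 13.57
eef_pos: [600.8, -149.3, 122.9]
eef_rot: [-179.6, 1.0, 180.0]
wrist_force: [35.5, -11.1, -16.2]
gripper_width: -0.001
grip_force: 17.8
```

```bash
python3 -m inch '[[0,0,0,-14,-6,0,0],[0,0,0,-14,-6,0,0],[0,0,0,-14,-6,-30,0],[0,0,0,-14,-6,-62,0],[0,0,0,-14,-6,-62,0]]'
python3 - <<'E'
from h import *
s=bot.state(); im=bot.camera("wrist")[:,:,::-1]; cv2.imwrite("pics/w6.png",im)
E
```

```text
t: 13.98
eef_pos: [610.3, -153.4, 189.5]
eef_rot: [-179.8, 0.5, -180.0]
wrist_force: [1.0, 0.4, 2.1]
gripper_width: -0.002
grip_force: 0.0
```

View pics/w6.png

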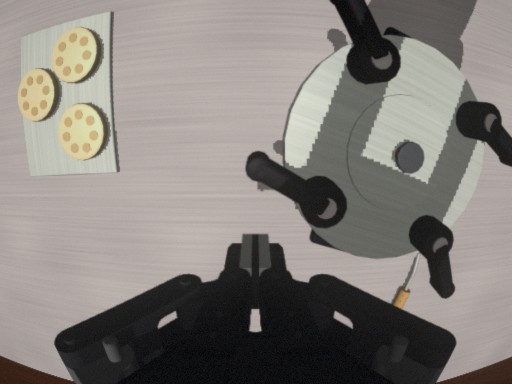

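Lever 3, from hub (323,203) to end (257,163), is about 60° clockwise of straight out, so it is at its stop. Next is knob 0.

```bash
python3 -m inch '[[0,0,0,-56,207,0,0],[0,0,0,-56,207,0,0],[0,0,0,-56,207,0,0],[0,0,0,-56,207,0,0],[0,0,0,-56,207,0,0],[0,0,0,-56,207,0,0],[0,0,0,-56,207,0,0],[0,0,0,-56,207,30,0],[0,0,0,-56,207,62,0],[0,0,0,-56,207,62,0],[0,0,0,-61,196,62,0],[0,0,0,-67,191,62,0],[0,0,0,-72,184,62,0],[0,0,0,-76,176,62,0],[0,0,0,-79,171,62,0],[0,0,0,-81,165,62,0],[0,0,0,-81,158,62,0],[0,0,0,-81,154,62,0],[0,0,0,-81,151,62,0],[0,0,0,-81,151,62,0]]'
python3 -m inch '[[0,0,0,1,-2,0,0],[0,0,0,2,-3,0,0],[0,0,0,2,-3,0,0]]'
```

```text
t: 15.7
eef_pos: [690.2, 0.5, 121.7]
eef_rot: [179.8, 0.2, -180.0]
wrist_force: [0.2, 12.5, 0.9]
gripper_width: -0.002
grip_force: 5.7
t: 15.95
eef_pos: [689.7, 0.0, 122.0]
eef_rot: [179.6, 0.4, -179.9]
wrist_force: [9.3, 22.4, -3.3]
gripper_width: -0.0
grip_force: 11.6
```

```bash
python3 -m inch '[[0,0,0,-5,9,0,0],[0,0,0,-5,9,-30,0],[0,0,0,-5,9,-62,0],[0,0,0,211,-111,-62,0],[0,0,0,211,-111,-62,0],[0,0,0,211,-111,-62,0],[0,0,0,211,-111,-62,0],[0,0,0,211,-111,-62,0],[0,0,0,211,-111,-62,0],[0,0,0,211,-111,-62,0],[0,0,0,211,-111,-62,0],[0,0,0,211,-111,-30,0],[0,0,0,211,-111,0,0],[0,0,0,211,-111,0,0]]'
python3 -m inch '[[0,0,0,5,11,0,0],[0,0,0,11,16,0,0],[0,0,0,16,23,0,0],[0,0,0,20,31,0,0],[0,0,0,23,36,0,0],[0,0,0,25,42,0,0],[0,0,0,25,49,0,0],[0,0,0,25,53,0,0],[0,0,0,25,56,0,0],[0,0,0,24,58,0,0],[0,0,0,24,58,0,0]]'
```

```text
t: 17.12
eef_pos: [473.7, -114.7, 115.0]
eef_rot: [179.9, -0.3, -180.0]
wrist_force: [-1.1, -0.0, -2.3]
gripper_width: 0.003
grip_force: 0.0
t: 18.03
eef_pos: [452.5, -63.7, 122.5]
eef_rot: [-179.2, 0.2, 180.0]
wrist_force: [-5.3, -35.7, 0.3]
gripper_width: -0.001
grip_force: 16.6
```

```bash
python3 -m inch '[[0,0,0,6,-14,0,0],[0,0,0,6,-14,-30,0],[0,0,0,6,-14,-70,0],[0,0,0,30,-130,-180,0],[0,0,0,30,-130,-180,0],[0,0,0,30,-130,-180,0],[0,0,0,30,-130,-180,0],[0,0,0,30,-130,-180,0],[0,0,0,30,-130,-180,0],[0,0,0,30,-130,-180,0]]'
python3 - <<'E'
from h import *
im=bot.camera("top"); cv2.imwrite("pics/t7.png",cv2.resize(im[160:270,200:340,::-1],None,fx=5,fy=5,interpolation=cv2.INTER_CUBIC))
E
```

```text
t: 18.87
eef_pos: [421.8, -186.8, 300.3]
eef_rot: [-180.0, 0.1, -180.0]
wrist_force: [-0.5, 0.0, -0.0]
gripper_width: -0.001
grip_force: 0.0
```

View pics/t7.png

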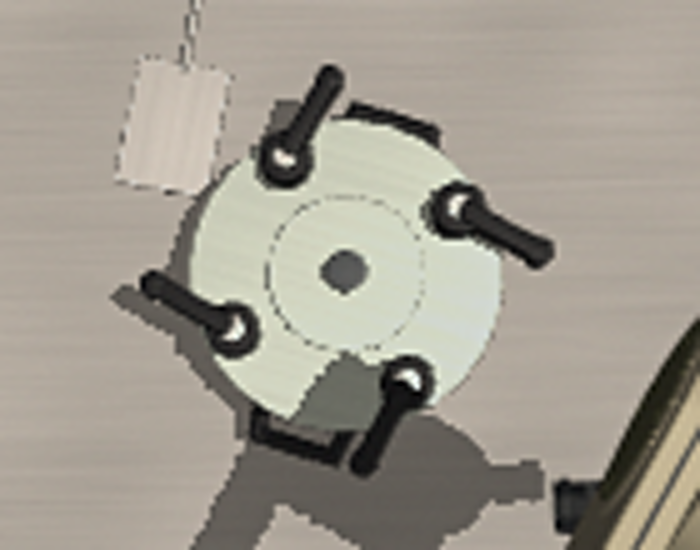

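The top view shows all four levers swung about 55–57° clockwise of straight out. Each one also took over 20 N without moving further, so they are at their stops. The spatula has not moved.

```bash
python3 -c "
from bench import bot
print(bot.hand_in())"
```

```text
the job is handed in; nothing more can be done
None
```

The job is handed in: all four lever knobs were turned crosswise to straight out, then crosswise to their stops, in about 19 s, and the robot did not touch the bowl, tray or spatula.

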